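Sweep used caps into the discard tray

TASK

With the fingers, gently sweep the three used blue caps across the top of the raised steel stand and over its edge, so that all three drop into the yellow tray. Do not pinch, lift or press down on the caps, and leave the two sample vials standing where they are among them.

Things in the scene. Friction and masses are not known exactly. Their poses are not given: they have to be found in the camera images.
- stand: raised work stand, fixed: a box 250 (its x) x 230 (its y) x 50 mm high, blue sides and a flat steel top with no lip. Origin at the centre of its underside, so the top is 50 mm above the origin. It is turned up to about 0.15 rad from the bench; caps and vials stand on its top.
- yellow_tray: yellow open discard tray, fixed to the bench along one of the stand's two y sides (either its +y or its -y side; axes parallel to the stand's). Outside 250 (x) x 100 (y) x 42 mm high, walls 4 mm, floor 4 to 5 mm thick. Origin at the centre of its underside. Its wall stands 2 mm from the stand's side and its rim is 8 mm lower than the stand's top, so a cap pushed off that side edge drops in.
- grey_tray: grey tray of the same shape as the yellow one, against the stand's other y side; for clean parts, it stays empty
- cap1: blue ribbed plastic screw cap with a small white spot on top, loose, lying flat on the stand: 28 mm in diameter, 14 mm high, 10 to 18 g, slides easily. Origin at the centre of its underside, z up. The five caps and vials stand in rows about 48 mm apart along the stand's x, one in each row, at any y up to 55 mm from the stand's middle line.
- cap2: blue ribbed plastic screw cap with a small white spot on top, loose, lying flat on the stand: 28 mm in diameter, 14 mm high, 10 to 18 g, slides easily. Origin at the centre of its underside, z up. The five caps and vials stand in rows about 48 mm apart along the stand's x, one in each row, at any y up to 55 mm from the stand's middle line.
- cap3: blue ribbed plastic screw cap with a small white spot on top, loose, lying flat on the stand: 28 mm in diameter, 14 mm high, 10 to 18 g, slides easily. Origin at the centre of its underside, z up. The five caps and vials stand in rows about 48 mm apart along the stand's x, one in each row, at any y up to 55 mm from the stand's middle line.
- vial1: sealed amber sample vial with a white label band and red stopper, loose, standing upright on the stand among the caps: 22 mm in diameter, 38 mm high, 30 g. Origin at the centre of its underside, z up.
- vial2: sealed amber sample vial with a white label band and red stopper, loose, standing upright on the stand among the caps: 22 mm in diameter, 38 mm high, 30 g. Origin at the centre of its underside, z up.
Mind the look-alikes: they are no part of the job. What is shaped like the cap2 but green, orange or pink is not meant.

How it is judged:
By the outcome, as a careful person would: the job done as asked, in the order asked, and still so for the second after the job is handed in, with the robot touching nothing.
It also fails if it takes over 53 s, if anything falls off the work surface, if the arm or the gripper's body presses on something with over 40 N, if the wrist force passes 120 N, or if a joint passes its speed limit or range.

ROBOT

A 7-joint arm with a two-finger parallel gripper is mounted at the origin on the work surface. World frame = base frame: x ahead of the robot, y to its left, z up, the work surface at z = 0. Lengths are in m, angles in rad, forces in N, time in s.
With the tool pointing down it reaches from about 0.4 to 0.75 m from the base axis. Payload 19.5 kg.
Tool frame: the origin (TCP) lies midway between the tips of the shut fingers; the grasp point (between the pads) lies 19 mm behind it; z points along the fingers, y is the line along which they close (so a half turn about z gives the same grasp; the last joint's range is limited). The gripper opens to 85 mm and grips with 20 to 120 N. Pads are 22 mm wide; open, the fingers measure 114 mm over their backs; the gripper's body (76 mm by 85 mm) begins 54 mm behind the grasp point. The pads swing forward as they close: fully open they stand 13 mm farther back than shut.
Start: joints at [1.2, 0.707, -0.028, 1.485, 0.022, 0.951, -0.075], TCP at [0.186, -0.544, 0.231] pointing down, gripper open.
Joint ranges: [-2.71, 2.71], [-0.32, 2.16], [-1.57, 1.52], [0, 2.45], [-1.46, 4.6], [0, 2.02], [-2.83, 2.83]. Speed limits (rad/s): [1.89, 1.89, 2.57, 2.57, 3.01, 3.01, 3.01].

INTERFACE

Orientations are given as a rotation vector (axis times angle).
In Python, from rig import robot, grab_frame, get_calibration, order gives the robot as it stands.
- The arm moves only by the shell command python3 -m inch 'ROWS' [OPENING] [FORCE]. ROWS is JSON, a list that holds one entry, the list of rows, each a list of 4 numbers: the shift along the world's x, y, z in mm, then the turn about the world's z in rad. In form: [[[x, y, z, turn], ...]]. A call has 1 to 5 rows; each row is the pose to reach, as a shift and turn from the pose commanded when the call began; what a row does not reach only later rows make up. A row lasts 1/8 s, in which the tool goes at most 62.5 mm and 10.7 degrees, less where a joint would pass 70% of its speed; a pose out of reach is approached as far as the arm can. A call with a gripper value outside its range is refused whole. OPENING is the finger opening in mm, from 0 to 85.4, set as the call begins (- or left out, the last holds). The fingers move at their own pace and stop on an object; FORCE is the grip in N (left out, the last holds). Time passes only in rows, so rows that repeat a pose let the fingers close. It gives the time, the measured TCP pose, the force, the opening and the grip force at its end, in the units of the state.
- robot.get_state(): the state, without advancing time (a new reading comes with each control period).
- grab_frame(name): name is "side" or "top"; returns (picture, depth): 420x560x3 uint8, red, green, blue; 420x560 float32, m along the optical axis (not along the pixel's ray), 0 where there is no reading.
- get_calibration(name): a dict with "mtx" (3x3 intrinsics, pixels), "k1" (the pictures are not rectified: a ray, as slopes to the right and down, at radius r is drawn at 1 + k1 r^2 times it, then the intrinsics apply), "pose" (4x4, takes a point from camera to world coordinates). Camera axes: x right, y down, z forward; pixel columns grow to the right and rows downward; lengths in m; the calibration is good to about 2 mm. A picture is of the moment at which its call begins. get_calibration takes no time and is no camera call.
- order.close_job(): hands the job in; it is judged then, once.
The state is a dict: "clock": time; "qpos": joint angles; "joint_vel": joint speeds; "joint_torque": joint torques, N m; "ee_pos": TCP position; "eef_rot": TCP orientation; "wrist_force": force on the tool from outside, world axes, zero at the start; "wrist_torque": the same for the moment, N m; "finger_gap": finger opening in m; "finger_force": force on a finger pad.
Only numpy, scipy, OpenCV 4.12 (cv2) and the standard library are available. Lean on these libraries where they do the work, as an engineer would, in place of code of your own. Each camera call takes 0.05 s, during which the arm holds its last target. There are 200 camera calls.

## Working session

There is one attempt and no reset: what is moved stays moved. The work goes in short steps, Python scripts to look and compute and a shell command to move; the robot and the scene stay as the last step left them, time stands still between calls to the robot, and variables do not carry over. Pictures are saved under pics/ and viewed, at most 10 in all, crops included, and the job is handed in when it is done.

```bash
mkdir -p pics; python3 - <<'E'
from rig import robot, grab_frame, get_calibration
import cv2,numpy as np
for n in("top","side"):
    p,d=grab_frame(n); cv2.imwrite(f"pics/{n}0.png",p[:,:,::-1]); np.save(f"{n}d.npy",d)
    c=get_calibration(n); print(n,c)
s=robot.get_state(); print(s["clock"],s["ee_pos"],s["eef_rot"],s["finger_gap"])
E
```

```text
top {'mtx': array([[389.39068945,   0.        , 282.77856494],
       [  0.        , 389.39068945, 209.77056679],
       [  0.        ,   0.        ,   1.        ]]), 'k1': -0.10470762620268396, 'pose': array([[ 0.0268716 , -0.98776766,  0.15360001,  0.41688305],
       [-0.99781728, -0.03577606, -0.05550451,  0.03900592],
       [ 0.06032076, -0.15177325, -0.986573  ,  0.71263468],
       [ 0.        ,  0.        ,  0.        ,  1.        ]])}
side {'mtx': array([[471.51704174,   0.        , 284.84982946],
       [  0.        , 471.51704174, 205.88589942],
       [  0.        ,   0.        ,   1.        ]]), 'k1': -0.08457908452535133, 'pose': array([[ 0.99997529, -0.00188024,  0.00677369,  0.50497576],
       [-0.00653938, -0.6023936 ,  0.7981724 , -0.50155227],
       [ 0.00257967, -0.79819698, -0.60239101,  0.4676911 ],
       [ 0.        ,  0.        ,  0.        ,  1.        ]])}
0.1 [ 0.18564939 -0.54398422  0.23090088] [-3.09832292e+00 -5.14176783e-01  2.29405919e-04] 0.08547310058548449
```

View pics/top0.png

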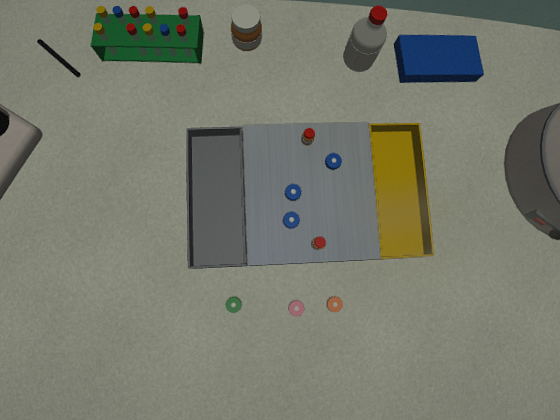

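View pics/side0.png

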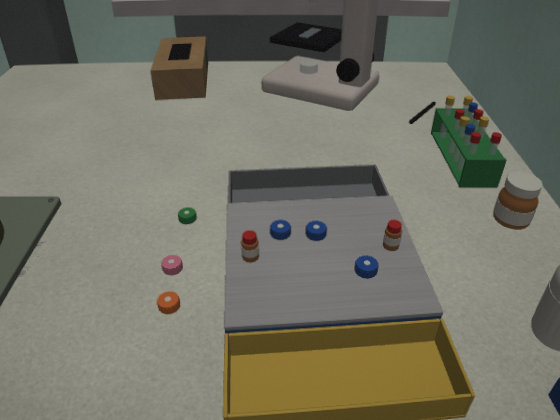

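The top view shows the stand's steel top spanning roughly columns 244–378 and rows 122–265. The grey tray is on the left (+y) and the yellow tray is on the right (−y). The blue caps are at (333,161), (293,192) and (291,219), and the red-stoppered vials are at (309,133) and (319,243). The look-alikes, green (233,304), pink (296,308) and orange (335,304), lie on the bench. Only the three blue caps on the stand fit the description. The side view shows the same layout, with the yellow tray nearest the camera.

```bash
cat > h.py <<'E'
from rig import robot, grab_frame, get_calibration
import cv2,numpy as np
def ray(n,uv,z):
    c=get_calibration(n); p=cv2.undistortPoints(np.float64(uv).reshape(-1,1,2),c["mtx"],np.array([c["k1"],0,0,0.]))[:,0]
    d=np.c_[p,np.ones(len(p))]@c["pose"][:3,:3].T; o=c["pose"][:3,3]
    return o+d*((z-o[2])/d[:,2])[:,None]
def blobs(img,lo,hi,amin,amax):
    m=cv2.inRange(cv2.cvtColor(img,cv2.COLOR_RGB2HSV),lo,hi)
    k,_,s,c=cv2.connectedComponentsWithStats(cv2.morphologyEx(m,cv2.MORPH_CLOSE,np.ones((5,5))))
    return [(c[i],s[i,4]) for i in range(1,k) if amin<s[i,4]<amax]
E
python3 - <<'E'
from h import *
np.set_printoptions(precision=4,suppress=True)
for n in("top","side"):
    im=cv2.imread(f"pics/{n}0.png")[:,:,::-1].copy(); d=np.load(f"{n}d.npy")
    for nm,lo,hi,z in(("cap",(100,140,60),(125,255,255),.062),("stop",(0,170,80),(6,255,255),.084)):
        for c,a in blobs(im,lo,hi,40,700):
            print(n,nm,c.round(1),a,ray(n,[c],z)[0])
    if n=="top": cv2.imwrite("pics/crop.png",cv2.resize(im[110:280,180:440,::-1],None,fx=3,fy=3,interpolation=cv2.INTER_CUBIC))
im=cv2.imread("pics/top0.png")[:,:,::-1].copy()
m=cv2.inRange(cv2.cvtColor(im,cv2.COLOR_RGB2HSV),(95,15,110),(125,110,255))
m=cv2.morphologyEx(cv2.morphologyEx(m,cv2.MORPH_OPEN,np.ones((3,3))),cv2.MORPH_CLOSE,np.ones((25,25)))
cs=max(cv2.findContours(m,0,2)[0],key=cv2.contourArea)
q=cv2.approxPolyDP(cv2.convexHull(cs),8,True)[:,0]; print(q.tolist()); w=ray("top",q,.05);print(w)
print(np.linalg.norm(w-np.roll(w,1,0),axis=1), cv2.minAreaRect(np.float32(ray("top",cs[:,0],.05)[:,:2])))
E
```

```text
top cap [116.4   9.3] 47 [0.8905 0.328  0.062 ]
top cap [163.6  27.4] 57 [0.8528 0.2334 0.062 ]
top cap [333.2 160.4] 184 [ 0.6086 -0.0835  0.062 ]
top cap [292.8 191.7] 193 [ 0.55   -0.0138  0.062 ]
top cap [290.9 219.5] 197 [ 0.502  -0.0118  0.062 ]
top stop [132.6   9.5] 48 [0.8745 0.288  0.084 ]
top stop [182.4  10.7] 49 [0.8742 0.1962 0.084 ]
top stop [378.6  12.5] 180 [ 0.896  -0.1664  0.084 ]
top stop [130.3  26.7] 51 [0.8381 0.2875 0.084 ]
top stop [180.3  27.9] 49 [0.8381 0.1966 0.084 ]
top stop [309.1 132.5] 75 [ 0.6495 -0.0377  0.084 ]
top stop [319.7 242. ] 88 [ 0.4639 -0.0579  0.084 ]
side cap [473.1 106.2] 41 [0.8958 0.3723 0.062 ]
side cap [470.1 128. ] 58 [0.8576 0.2768 0.062 ]
side cap [280.2 228.8] 273 [ 0.5029 -0.0151  0.062 ]
side cap [315.8 229.8] 281 [ 0.5506 -0.0174  0.062 ]
side cap [366.4 266.2] 374 [ 0.6087 -0.0871  0.062 ]
side stop [394.4 224.7] 89 [ 0.6503 -0.034   0.084 ]
side stop [249.4 236.2] 116 [ 0.4647 -0.0558  0.084 ]
[[246, 189], [274, 182], [320, 210], [334, 258], [248, 264]]
[[ 0.5541  0.0665  0.05  ]
 [ 0.5684  0.0184  0.05  ]
 [ 0.522  -0.063   0.05  ]
 [ 0.4397 -0.0883  0.05  ]
 [ 0.4255  0.0579  0.05  ]]
[0.1289 0.0502 0.0937 0.0861 0.1469] ((0.5002792477607727, -0.009742438793182373), (0.1406654715538025, 0.14765122532844543), 4.5977559089660645)
```

View pics/crop.png

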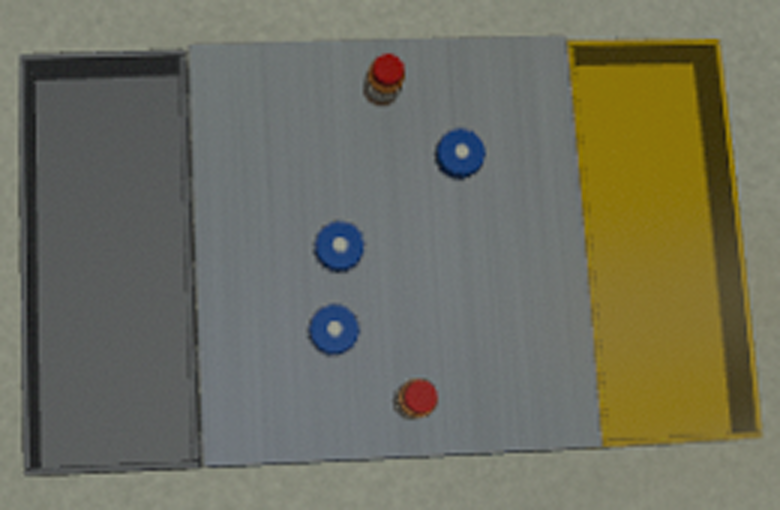

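The crop confirms three blue caps with white spots on the steel, with the vials at the two ends of the rows. The stand corners in the crop are about (190,44), (569,38), (601,446) and (202,466).

```bash
python3 - <<'E'
from h import *
np.set_printoptions(precision=4,suppress=True)
q=np.array([(190,44),(569,38),(601,446),(202,466)])/3+np.array([180,110])
w=ray("top",q,.05)[:,:2]; print(w,np.linalg.norm(w-np.roll(w,1,0),axis=1))
c=w.mean(0); ex=(w[0]+w[1]-w[2]-w[3]); ey=(w[0]+w[3]-w[1]-w[2])
th=(np.arctan2(ex[1],ex[0])+np.arctan2(-ey[0],ey[1]))/2; print(c,th)
R=np.array([[np.cos(th),np.sin(th)],[-np.sin(th),np.cos(th)]])
P=np.array([[.5025,-.0135],[.5503,-.0156],[.6087,-.0853],[.650,-.036],[.4643,-.0568]])
print((P-c)@R.T, "toward -y dir",-R[1])
for x,y in P: print(np.hypot(x,y))
from scipy.spatial.transform import Rotation as Ro
print(Ro.from_rotvec(robot.get_state()["eef_rot"]).as_matrix())
E
```

```text
[[ 0.6711  0.0764]
 [ 0.6873 -0.1533]
 [ 0.4405 -0.1698]
 [ 0.4233  0.0589]] [0.2485 0.2303 0.2473 0.2294]
[ 0.5555 -0.047 ] 0.07052419394292803
[[-0.0505  0.0371]
 [-0.003   0.0317]
 [ 0.0503 -0.042 ]
 [ 0.095   0.0043]
 [-0.0917 -0.0034]] toward -y dir [ 0.0705 -0.9975]
0.5026813105736078
0.5505210713496805
0.6146476877041026
0.6509961597428975
0.4677614028540619
[[ 0.9464  0.323  -0.0003]
 [ 0.323  -0.9464  0.0009]
 [ 0.     -0.0009 -1.    ]]
```

```bash
python3 - <<'E'
from h import *
np.set_printoptions(precision=3,suppress=True)
d=np.load("topd.npy"); c=get_calibration("top")
q=np.array([(550,130),(540,175),(550,200),(510,180),(530,225)])
p=cv2.undistortPoints(np.float64(q).reshape(-1,1,2),c["mtx"],np.array([c["k1"],0,0,0.]))[:,0]
for uv,(a,b) in zip(q,p):
    z=d[uv[1],uv[0]]; print(uv,c["pose"]@[a*z,b*z,z,1])
E
python3 -m inch '[[[0,0,10,0.15],[10,20,20,0.3],[30,60,20,0.45],[50,110,20,0.6],[70,160,20,0.75]]]' 12 20
```

```text
[550 130] [ 0.667 -0.461  0.127  1.   ]
[540 175] [ 0.59  -0.448  0.107  1.   ]
[550 200] [ 0.547 -0.469  0.101  1.   ]
[510 180] [ 0.596 -0.435  0.037  1.   ]
[530 225] [ 0.515 -0.5    0.001  1.   ]
clock: 0.72
ee_pos: [0.256, -0.3825, 0.2512]
eef_rot: [-2.691, -1.62, -0.0]
wrist_force: [1.6, 0.2, 1.0]
finger_gap: 0.012
finger_force: 0.0
```

```bash
python3 -m inch '[[[30,50,0,0.12],[58,100,0,0.24],[86,150,0,0.36],[114,200,-10,0.48],[142,250,-20,0.56]]]'; python3 -m inch '[[[28,50,-10,0],[56,100,-20,0],[84,145,-40,0],[101,165,-60,0],[101,165,-75,0]]]'
```

```text
clock: 1.35
ee_pos: [0.3983, -0.1326, 0.231]
eef_rot: [2.141, 2.299, 0.0]
wrist_force: [1.6, -1.8, 0.3]
finger_gap: 0.0119
finger_force: 0.0
clock: 1.98
ee_pos: [0.4991, 0.0327, 0.1551]
eef_rot: [-2.141, -2.298, 0.0]
wrist_force: [-0.1, -0.9, -0.5]
finger_gap: 0.012
finger_force: 0.0
```

```bash
python3 -m inch '[[[0,-1,-40,0],[0,-1,-75,0],[0,-1,-92,0],[0,-1,-100,0],[0,-1,-100,0]]]'; python3 - <<'E'
from h import *
for n,s in(("top",(slice(110,280),slice(180,440))),("side",(slice(150,330),slice(180,450)))):
    p,_=grab_frame(n); globals()[n]=cv2.resize(p[s][:,:,::-1],(780,int(780*(s[0].stop-s[0].start)/(s[1].stop-s[1].start))))
cv2.imwrite("pics/c1.png",cv2.resize(np.vstack([top,side]),None,fx=.57,fy=.57,interpolation=cv2.INTER_AREA))
E
```

```text
clock: 2.6
ee_pos: [0.4986, 0.0298, 0.0563]
eef_rot: [-2.144, -2.295, 0.001]
wrist_force: [-0.2, 0.4, -0.4]
finger_gap: 0.0118
finger_force: 0.0
```

View pics/c1.png

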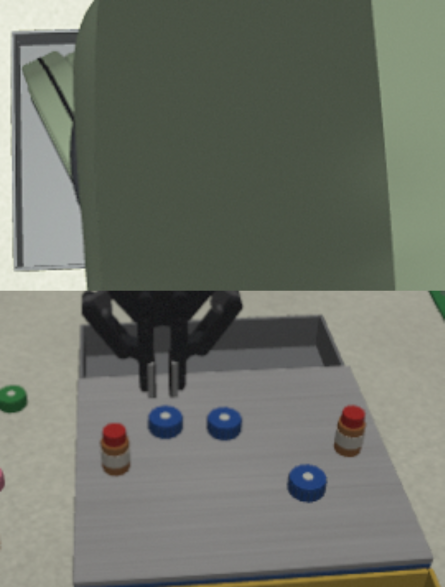

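The fingers sit behind the first cap and in line with it, and they clear the vial on its left. I'll sweep it now.

```bash
python3 -m inch '[[[1.5,-5,-1,0],[2.5,-14,-1,0],[3,-21,-1,0],[3.5,-28,-1,0],[4,-36,-1,0]]]'; python3 -m inch '[[[0.6,-8,0,0],[1.2,-17,0,0],[1.9,-27,0,0],[2.6,-37,0,0],[3.3,-47,0,0]]]'; python3 -m inch '[[[0.7,-10,0,0],[1.4,-20,0,0],[2.1,-30,0,0],[2.8,-40,0,0],[3.5,-50,0,0]]]'; python3 -m inch '[[[0.7,-10,0,0],[1.4,-19,0,0],[2,-28,0,0],[2.6,-37,0,0],[3.3,-46,0,0]]]'; python3 -m inch '[[[0.7,-8,0,0],[1.4,-16,0,0],[1.8,-22,0,0],[1.8,-22,0,0]]]'
```

```text
clock: 3.32
ee_pos: [0.5027, -0.0067, 0.0553]
eef_rot: [-2.145, -2.296, 0.0]
wrist_force: [1.3, -0.1, 0.9]
finger_gap: 0.012
finger_force: 0.1
clock: 3.95
ee_pos: [0.506, -0.0539, 0.0553]
eef_rot: [-2.145, -2.295, 0.0]
wrist_force: [0.2, 0.1, -0.3]
finger_gap: 0.012
finger_force: 0.1
clock: 4.58
ee_pos: [0.5095, -0.1039, 0.0553]
eef_rot: [-2.145, -2.296, 0.0]
wrist_force: [0.4, 0.6, -1.0]
finger_gap: 0.0116
finger_force: 0.2
clock: 5.2
ee_pos: [0.5128, -0.1498, 0.0553]
eef_rot: [-2.145, -2.296, 0.0]
wrist_force: [0.6, 0.1, 0.3]
finger_gap: 0.0123
finger_force: 0.0
clock: 5.7
ee_pos: [0.5145, -0.1716, 0.0552]
eef_rot: [-2.145, -2.295, 0.0]
wrist_force: [-0.0, -0.4, 0.3]
finger_gap: 0.0121
finger_force: 0.0
```

```bash
cat > look.py <<'E'
import sys
from h import *
p,_=grab_frame("side"); cv2.imwrite(sys.argv[1],p[140:420,170:480][:,:,::-1])
for c,a in blobs(p,(100,140,60),(125,255,255),60,700): print(c.round(),a,ray("side",[c],.062)[0].round(4))
E
python3 look.py pics/s1.png
```

```text
[469. 129.] 72 [0.8554 0.2745 0.062 ]
[367. 266.] 362 [ 0.6093 -0.0874  0.062 ]
[376. 321.] 172 [ 0.6075 -0.1725  0.062 ]
[251. 330.] 70 [ 0.4723 -0.1827  0.062 ]
[292. 370.] 526 [ 0.5152 -0.2318  0.062 ]
[556. 395.] 200 [ 0.7685 -0.2669  0.062 ]
```

View pics/s1.png

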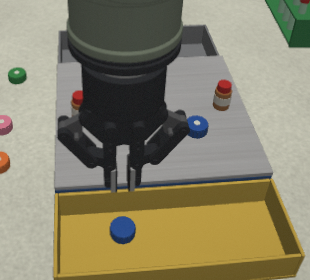

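The first cap is in the yellow tray at crop (122,230), and the vials are untouched. Next is the second cap.

```bash
python3 -m inch '[[[0,0,50,0],[0,10,95,0],[10,55,100,0],[20,105,100,0],[30,155,100,0]]]'; python3 -m inch '[[[3.5,40,0,0],[3.5,46,-30,0],[3.5,46,-70,0],[3.5,46,-92,0],[3.5,46,-100,0]]]'; python3 -m inch '[[[0,0,0,0],[0,0,0,0]]]'; python3 - <<'E'
from h import *
p,_=grab_frame("side")
for c,a in blobs(p,(100,140,60),(125,255,255),60,700): print(c.round(),a,ray("side",[c],.062)[0].round(4))
E
```

```text
clock: 6.38
ee_pos: [0.5447, -0.0143, 0.1555]
eef_rot: [2.144, 2.296, 0.0]
wrist_force: [0.1, 0.1, 0.9]
finger_gap: 0.0122
finger_force: 0.0
clock: 7.0
ee_pos: [0.5475, 0.0302, 0.0543]
eef_rot: [-2.143, -2.295, 0.002]
wrist_force: [0.2, -0.7, 0.2]
finger_gap: 0.0121
finger_force: 0.0
clock: 7.25
ee_pos: [0.5485, 0.0299, 0.0562]
eef_rot: [2.144, 2.295, 0.001]
wrist_force: [0.0, 0.2, 0.7]
finger_gap: 0.0121
finger_force: 0.0
[469. 128.] 70 [0.8558 0.2748 0.062 ]
[316. 230.] 300 [ 0.5505 -0.0181  0.062 ]
[366. 266.] 388 [ 0.6084 -0.0875  0.062 ]
[292. 369.] 515 [ 0.5152 -0.2316  0.062 ]
```

```bash
python3 -m inch '[[[-0.5,-6,-1,0],[0,-14,-1,0],[0.5,-21,-1,0],[1,-28,-1,0],[1.5,-36,-1,0]]]'; python3 -m inch '[[[0.6,-8,0,0],[1.2,-17,0,0],[1.9,-27,0,0],[2.6,-37,0,0],[3.3,-47,0,0]]]'; python3 -m inch '[[[0.7,-10,0,0],[1.4,-20,0,0],[2.1,-30,0,0],[2.8,-40,0,0],[3.5,-50,0,0]]]'; python3 -m inch '[[[0.7,-10,0,0],[1.4,-19,0,0],[2,-28,0,0],[2.6,-37,0,0],[3.3,-46,0,0]]]'; python3 -m inch '[[[0.7,-8,0,0],[1.4,-15,0,0],[1.8,-20,0,0],[1.8,-20,0,0]]]'; python3 look.py pics/s2.png
```

```text
clock: 7.92
ee_pos: [0.5496, -0.0067, 0.0543]
eef_rot: [-2.145, -2.296, 0.0]
wrist_force: [-0.8, 0.5, 0.0]
finger_gap: 0.0122
finger_force: 0.1
clock: 8.55
ee_pos: [0.5529, -0.0539, 0.0543]
eef_rot: [-2.145, -2.296, 0.0]
wrist_force: [0.2, -0.1, 0.2]
finger_gap: 0.0122
finger_force: 0.1
clock: 9.18
ee_pos: [0.5564, -0.1038, 0.0543]
eef_rot: [-2.145, -2.296, 0.0]
wrist_force: [0.3, 0.9, 1.2]
finger_gap: 0.0119
finger_force: 0.2
clock: 9.8
ee_pos: [0.5597, -0.1498, 0.0542]
eef_rot: [-2.145, -2.296, 0.0]
wrist_force: [0.2, -0.1, 0.0]
finger_gap: 0.0121
finger_force: 0.0
clock: 10.3
ee_pos: [0.5614, -0.1694, 0.0542]
eef_rot: [-2.145, -2.295, 0.0]
wrist_force: [-0.9, -0.2, 0.2]
finger_gap: 0.0122
finger_force: 0.0
[469. 129.] 74 [0.8553 0.2747 0.062 ]
[400. 320.] 116 [ 0.6335 -0.1707  0.062 ]
[272. 328.] 126 [ 0.4949 -0.1809  0.062 ]
[334. 368.] 530 [ 0.5567 -0.23    0.062 ]
[292. 370.] 527 [ 0.5152 -0.2318  0.062 ]
[556. 395.] 204 [ 0.7685 -0.2671  0.062 ]
```

View pics/s2.png

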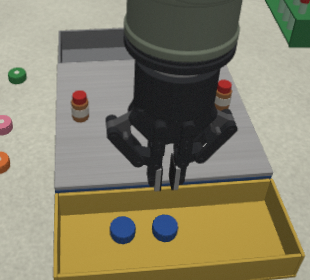

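Two caps are now in the tray, at crop (122,230) and (165,228), and both vials are standing. Next is the third cap.

```bash
python3 -m inch '[[[0,0,50,0],[0,10,95,0],[18,55,100,0],[36,105,100,0],[44,128,100,0]]]'; python3 -m inch '[[[0,0,-20,0],[0,0,-60,0],[0,0,-90,0],[0,0,-99,0],[0,0,-99,0]]]'; python3 look.py pics/s3.png
```

```text
clock: 10.98
ee_pos: [0.606, -0.0375, 0.1544]
eef_rot: [-2.14, -2.299, -0.002]
wrist_force: [-0.6, -0.3, 0.1]
finger_gap: 0.0118
finger_force: 0.0
clock: 11.6
ee_pos: [0.6056, -0.0409, 0.0556]
eef_rot: [-2.144, -2.296, -0.0]
wrist_force: [-0.7, 0.8, 0.9]
finger_gap: 0.0121
finger_force: 0.0
[469. 128.] 72 [0.8556 0.2749 0.062 ]
[366. 266.] 391 [ 0.6084 -0.0875  0.062 ]
[341. 324.] 178 [ 0.5685 -0.1754  0.062 ]
[334. 368.] 522 [ 0.5569 -0.2299  0.062 ]
[292. 370.] 522 [ 0.5152 -0.2317  0.062 ]
```

View pics/s3.png

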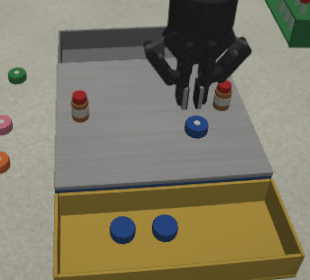

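The fingers stand behind the third cap at crop (196,127). The vial at (223,95) is upright and clear of them.

```bash
python3 -m inch '[[[0.3,-6,-1,0],[0.8,-14,-1,0],[1.3,-21,-1,0],[1.8,-28,-1,0],[2.4,-36,-1,0]]]'; python3 -m inch '[[[0.7,-10,0,0],[1.4,-20,0,0],[2.1,-30,0,0],[2.8,-40,0,0],[3.5,-50,0,0]]]'; python3 -m inch '[[[0.7,-9,0,0],[1.3,-18,0,0],[1.9,-26,0,0],[2.5,-34,0,0],[2.8,-39,0,0]]]'; python3 -m inch '[[[0,0,0,0],[0,0,40,0],[0,0,90,0],[-20,-10,130,0],[-40,-30,150,0]]]'; python3 -m inch '[[[-40,-40,0,0],[-80,-80,0,0],[-120,-120,0,0],[-160,-160,0,0],[-200,-200,0,0]]]'; python3 look.py pics/s4.png; python3 - <<'E'
from h import *
im,_=grab_frame("top"); print(robot.get_state()["clock"])
for c,a in blobs(im,(0,170,80),(6,255,255),40,700): print(c,ray("top",[c],.084)[0].round(4))
E
```

```text
clock: 12.28
ee_pos: [0.6079, -0.0777, 0.0543]
eef_rot: [-2.145, -2.296, -0.0]
wrist_force: [1.0, 0.0, 0.5]
finger_gap: 0.0121
finger_force: 0.2
clock: 12.9
ee_pos: [0.6114, -0.1278, 0.0543]
eef_rot: [-2.145, -2.296, 0.0]
wrist_force: [-0.2, 0.3, -0.2]
finger_gap: 0.0119
finger_force: 0.2
clock: 13.52
ee_pos: [0.6142, -0.1667, 0.0542]
eef_rot: [-2.145, -2.295, 0.0]
wrist_force: [-1.3, 0.0, -0.2]
finger_gap: 0.012
finger_force: 0.0
clock: 14.15
ee_pos: [0.5742, -0.1955, 0.2064]
eef_rot: [2.141, 2.296, 0.002]
wrist_force: [0.6, -1.4, -0.9]
finger_gap: 0.0124
finger_force: 0.0
clock: 14.78
ee_pos: [0.373, -0.397, 0.2044]
eef_rot: [2.144, 2.296, -0.0]
wrist_force: [0.1, -1.2, -0.2]
finger_gap: 0.0123
finger_force: 0.0
[382. 362.] 440 [ 0.6052 -0.2244  0.062 ]
[335. 367.] 482 [ 0.5572 -0.2292  0.062 ]
[292. 369.] 486 [ 0.5153 -0.231   0.062 ]
14.875
[132.60416667   9.45833333] [0.8745 0.288  0.084 ]
[182.3877551   10.69387755] [0.8742 0.1962 0.084 ]
[378.50837989  12.36871508] [ 0.8963 -0.1663  0.084 ]
[130.23076923  26.78846154] [0.838  0.2876 0.084 ]
[180.35416667  27.91666667] [0.8381 0.1965 0.084 ]
[308.96052632 132.57894737] [ 0.6493 -0.0374  0.084 ]
[319.75862069 241.90804598] [ 0.464  -0.0581  0.084 ]
```

View pics/s4.png

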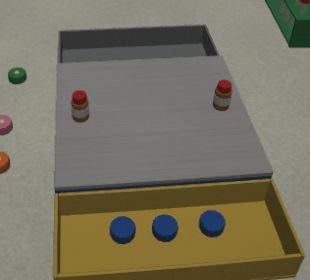

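All three caps are in the yellow tray, at crop (122,230), (165,228) and (212,223). The vials haven't moved and the arm is clear.

```bash
python3 -m inch '[[[0,0,0,0],[0,0,0,0]]]' >/dev/null; python3 -c "
from rig import order; print(order.close_job())"
```

```text
the job is handed in; nothing more can be done
None
```

I swept all three blue caps off the stand into the yellow tray, left both vials standing where they were, and handed the job in at about 15 s on the robot's clock.

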